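Put the inspection kit back in its holders

TASK

Put the four loose tools of the inspection kit back into their own holders on the bench: the black loupe in the round green nest, the two vials that stand among the holders each in the cup ringed in the colour of its cap, and the screwdriver flat in the long grey tray with its handle at the yellow end. Keep the vials upright all the while, seat everything on the holder floors and let go of it, and leave the tape roll and the calculator where they are.

Things in the scene. Friction and masses are not known exactly. Their poses are not given: they have to be found in the camera images.
- loupe_center (a point): Black stand loupe standing on the bench: round, 38 mm in diameter at its foot, about 34 mm from 17 mm up, 36 mm high. The point is its centre, 18 mm above its underside; z up along its axis.
- blue_vial_center (a point): Screw-cap glass vial with a blue cap, standing upright: 22 mm in diameter, 58 mm high (glass to about 46 mm, cap above). The point is its centre, 29 mm above its underside; z up along the vial.
- black_vial_center (a point): Screw-cap glass vial with a black cap, standing upright: 22 mm in diameter, 58 mm high (glass to about 46 mm, cap above). The point is its centre, 29 mm above its underside; z up along the vial.
- screwdriver_handle (a point): Small screwdriver lying flat, 151 mm long, with a yellow handle (81 mm long, 20 mm wide, 18 mm high) and a thin steel shaft. The point is the middle of the handle in width and height (9 mm above the underside), close to the balance point, 40 mm from the butt end; y runs along the tool from blade to handle, so the butt is 40 mm along +y and the blade tip 111 mm along -y; z up.
- loupe_nest: Holder for the loupe, fixed to the bench: round green nest, floor 3 mm above the bench, rim 8 mm; 56 mm inside, 70 mm outside rim diameter, on an 82 mm disc. Origin: centre of the underside, at bench level; z up.
- blue_cup: Holder for the vial with the blue cap, fixed to the bench: a square grey plate (62 mm) with a blue ring on it. The floor inside the ring is 3 mm above the bench, the rim 10 mm; ring 40 mm inside, 54 mm outside diameter. Origin: centre of the underside, at bench level; z up.
- black_cup: Holder for the vial with the black cap, fixed to the bench: a square grey plate (62 mm) with a black ring on it. The floor inside the ring is 3 mm above the bench, the rim 10 mm; ring 40 mm inside, 54 mm outside diameter. Origin: centre of the underside, at bench level; z up.
- tray_handle (a point): Long grey screwdriver tray, fixed to the bench: 183 x 50 mm outside, 171 x 38 mm inside, floor 3 mm above the bench, lips 8 mm, yellow at the handle end. The point lies on the floor where the handle's middle belongs; y runs towards the yellow end (its lip 50 mm away, the other 120 mm along -y). The long sides have no lip from 55 mm behind the point to 27 mm ahead, for the fingers. z up.
- tape_roll: Roll of tan tape lying flat, 100 mm in diameter, 25 mm high; to be left alone. Origin: centre of the underside.
- calculator: Black desk calculator lying flat, 128 x 70 x 16 mm; to be left alone. Origin: centre of the underside.
Mind the look-alikes: they are no part of the job. Leave any orange look-alike of the part that bears loupe_center alone. What is shaped like the part that bears screwdriver_handle but white is not meant.

How it is judged (in metres and radians):
At the end, for the whole second after the job is handed in: Loupe and vials stand in their own holders, centred within 12 mm, within 4 mm of floor height, upright within 7 degrees; screwdriver on the tray floor (5 mm), handle within 16 mm of its point at the yellow end, in line within 11 degrees; all at rest (horizontal distance between loupe_center and loupe_nest below 0.012 m and z of loupe_center in the frame of loupe_nest between 0.017 and 0.025 m and angle between each of loupe_center, blue_vial_center, black_vial_center's own z axis and vertical below 0.12 rad and linear speed of each of loupe, blue_vial, black_vial, screwdriver below 0.02 m/s and horizontal distance between blue_vial_center and blue_cup below 0.012 m and z of blue_vial_center in the frame of blue_cup between 0.028 and 0.036 m and horizontal distance between black_vial_center and black_cup below 0.012 m and z of black_vial_center in the frame of black_cup between 0.028 and 0.036 m and horizontal distance between screwdriver_handle and tray_handle below 0.016 m and z of screwdriver_handle in the frame of tray_handle between 0.004 and 0.014 m and angle between the y axis of screwdriver_handle and the y axis of tray_handle, either way round below 0.2 rad); the robot touches nothing.
It fails at once if the tape roll is shifted by more than 20 mm (distance of tape_roll from where it was at the start of the episode above 0.02 m).
It fails at once if the calculator is shifted by more than 20 mm (distance of calculator from where it was at the start of the episode above 0.02 m).
It fails at once if the blue vial is tipped more than about 45 degrees (angle between blue_vial_center's own z axis and vertical above 0.8 rad).
It fails at once if the black vial is tipped more than about 45 degrees (angle between black_vial_center's own z axis and vertical above 0.8 rad).
It also fails if it takes over 99 s, if anything falls off the work surface, if the arm or the gripper's body presses on something with over 40 N, if the wrist force passes 120 N, or if a joint passes its speed limit or range.

ROBOT

A 6-joint arm with a two-finger parallel gripper is mounted at the origin on a cart in front of the work surface, level with it; the furniture and walls round the work are solid. World frame = base frame: x ahead of the robot, y to its left, z up, the work surface at z = 0. Lengths are in mm, angles in rad, forces in N, time in s.
With the tool pointing down it reaches from about 350 to 975 mm from the base axis. Payload 7.1 kg.
Tool frame: the origin (TCP) lies at the very end of the fingers, on their centre line; the grasp point (between the pads) lies 19 mm behind it (ctrl.grasp_offset is the distance from the TCP to the grasp point, in mm); z points along the fingers, y is the line along which they close (so a half turn about z gives the same grasp; the last joint's range is limited). The gripper opens to 88 mm and grips with 3 to 60 N. Pads are 20 mm wide; open, the fingers measure 115 mm over their backs; the gripper's body (75 mm by 178 mm) begins 61 mm behind the grasp point.
Start: joints at [-0.019, 0.423, 1.63, -0, 1.089, -0.019], TCP at [624.984, 0.026, 200.475] pointing down, gripper open.
Joint ranges: [-3, 3], [-0.9, 2.11], [0.09, 2.58], [-1.31, 4.45], [0.11, 2.69], [-2.54, 2.54]. Speed limits (rad/s): [2.39, 2.39, 3.01, 3.14, 3.14, 3.14].

INTERFACE

Orientations are given as a rotation vector (axis times angle).
In Python, from workcell import ctrl, viewer, ticket, models gives the robot as it stands.
- The arm moves only by the tool play_rows, never from a script. Its arguments are lists of equal length, an entry for each row: "dp": the shift along the world's x, y, z in mm, a list of three; "yaw": the turn about the world's z in degrees. In form: {"dp": [[tx, ty, tz], ...], "yaw": [yaw, ...]}. A call has 1 to 8 rows; each row shifts and turns the commanded pose from where the row before left it; what a row does not reach is not made up. A row lasts 1/12 s, in which the tool goes at most 41.7 mm and 7.16 degrees, less where a joint would pass 70% of its speed; a pose out of reach is approached as far as the arm can. A call is refused whole if a number of a shift passes 41.7 or a number of a turn 7.16, either way. A call with a gripper value outside its range is refused whole. "gripper" is the closure, from 0 (fully open) to 1 (shut), set as the call begins (left out, the last holds). The fingers move at their own pace and stop on an object; the grip force is fixed at half the most. Time passes only in rows, so rows that do not move let the fingers close. It gives the time, the measured TCP pose, the force, the opening and the grip force at its end, in the units of the state.
- ctrl.get_obs(): the state, without advancing time (a new reading comes with each control period).
- viewer.get_image(name): name is "scene" or "side" or "wrist"; returns a dict with "pixels" (480x640x3 uint8, red, green, blue), "range_z" (480x640 float32, mm along the optical axis (not along the pixel's ray), 0 where there is no reading), "fx", "fy", "cx", "cy" (pixels), "T" (4x4, takes a point from camera to world coordinates); the wrist camera has in their place "hand_eye" (4x4, takes a point from camera to tool coordinates, whose origin is the TCP and whose axes are the flange's). Camera axes: x right, y up, looking along -z (the intrinsics and any distortion apply to the point x, -y, -z); pixel columns grow to the right and rows downward; lengths in mm; the calibration is good to about 2 mm. A picture is of the moment at which its call begins: read the wrist's pose just before it.
- ticket.close_job(): hands the job in; it is judged then, once.
Trained networks look in a picture, given as the dict that the camera call returned (one of the last four; its "shot" number tells which), for a name from the list of things; names that differ only in an ending like _2 or _b are one class to them, and where a whole thing is asked for, a point or a joint stands for the part that bears it (a point fixed in the world has none). Each returns a list of dicts, best first, with "conf" (0 to 1); they miss things now and then, are a little off and sometimes report something else, mostly with a low value. They report only what shows in the picture. A call takes as long as a camera call. They do not tell look-alikes from the thing itself.
- models.look_for(picture, name): "bbox" ([centre column, centre row, width, height] in pixels, round what is visible of it).
- models.landmark_of(picture, name): "location" ([column, row] in pixels: a listed point, or the origin of a listed thing).
The state is a dict: "t": time; "qpos": joint angles; "qvel": joint speeds; "joint_torque": joint torques, N m; "ee_pos": TCP position; "orientation": TCP orientation; "ft_force": force on the tool from outside, world axes, zero at the start; "moment": the same for the moment, N m; "width": finger opening in mm; "grasp_force": force on a finger pad.
Only numpy, scipy, OpenCV 4.12 (cv2) and the standard library are available. Lean on these libraries where they do the work, as an engineer would, in place of code of your own. Each camera call takes 0.05 s, during which the arm holds its last target. There are 200 camera calls.

## Working session

There is one attempt and no reset: what is moved stays moved. The work goes in short steps, Python scripts to look and compute and a tool call to move; the robot and the scene stay as the last step left them, time stands still between calls to the robot, and variables do not carry over. Pictures are saved under pics/ and viewed, at most 17 in all, crops included, and the job is handed in when it is done.

Besides the shell and the picture viewer there is one more tool, called after "Emit:" as a command line: name --pt "numbers of a row" for each row, then --argument value for the rest. play_rows: Moves the arm, as the interface text tells. Its arguments: {"type":"object","properties":{"dp":{"type":"array"},"yaw":{"type":"array"},"gripper":{"type":"number"}},"required":["dp","yaw"]}

```bash
mkdir -p pics
cat > h.py <<'E'
import numpy as np, cv2
from workcell import ctrl, viewer, ticket, models
from scipy.spatial.transform import Rotation as R
def shot(name):
    o=ctrl.get_obs(); p=viewer.get_image(name)
    if 'T' in p: T=np.array(p['T'])
    else:
        W=np.eye(4); W[:3,:3]=R.from_rotvec(o['orientation']).as_matrix(); W[:3,3]=o['ee_pos']; T=W@np.array(p['hand_eye'])
    return p,T
def ray(p,T,uv):
    d=np.array([(uv[0]-p['cx'])/p['fx'],-(uv[1]-p['cy'])/p['fy'],-1.]); return T[:3,3],T[:3,:3]@d
def onz(p,T,uv,z):
    o,d=ray(p,T,uv); return o+d*(z-o[2])/d[2]
def cloud(p,T):
    z=p['range_z'].astype(float); v,u=np.mgrid[:z.shape[0],:z.shape[1]]
    P=np.stack([(u-p['cx'])/p['fx']*z,-(v-p['cy'])/p['fy']*z,-z],-1)
    return P@T[:3,:3].T+T[:3,3]
def save(p,f): cv2.imwrite(f,cv2.cvtColor(p['pixels'],cv2.COLOR_RGB2BGR))
Z=dict(loupe_center=18,blue_vial_center=29,black_vial_center=29,screwdriver_handle=9,loupe_nest=0,blue_cup=0,black_cup=0,tray_handle=3,tape_roll=0,calculator=0)
E
python3 - <<'E'
from h import *
for n in ['scene','side','wrist']:
    p,T=shot(n); save(p,f'pics/{n}0.png'); print(n,{k:p[k] for k in p if k not in('pixels','range_z','T','hand_eye')},T[:3,3].round(),T[:3,2].round(2))
    for k,z in Z.items():
        for r in models.landmark_of(p,k)[:4]:
            if r['conf']>.2: print(k,np.round(r['location']),round(r['conf'],2),onz(p,T,r['location'],z).round()[:2])
E
```

```text
scene {'fx': 521.4198244113766, 'fy': 521.4198244113766, 'cx': 313.963465733832, 'cy': 244.7521947540559, 'shot': 1} [-142. 1035.  873.] [-0.42  0.71  0.56]
loupe_center [293. 264.] 0.72 [503.  60.]
loupe_center [326. 262.] 0.71 [427.  11.]
blue_vial_center [293. 287.] 0.59 [441. 160.]
blue_vial_center [353. 235.] 0.35 [ 418. -136.]
black_vial_center [244. 268.] 0.59 [600. 154.]
black_vial_center [292. 288.] 0.46 [440. 162.]
screwdriver_handle [280. 344.] 0.73 [370. 330.]
loupe_nest [353. 234.] 0.71 [ 437. -182.]
blue_cup [278. 252.] 0.48 [586.  12.]
black_cup [298. 220.] 0.76 [ 630. -169.]
tray_handle [364. 211.] 0.7 [ 465. -320.]
tape_roll [192. 374.] 0.75 [492. 496.]
calculator [401. 188.] 0.58 [ 426. -532.]
side {'fx': 601.7989405725798, 'fy': 601.7989405725798, 'cx': 324.6041904052612, 'cy': 240.39264411399458, 'shot': 2} [  446. -1320.  1132.] [-0.03 -0.77  0.64]
loupe_center [302. 242.] 0.69 [434.  20.]
loupe_center [326. 234.] 0.56 [503.  58.]
blue_vial_center [303. 208.] 0.67 [437. 172.]
black_vial_center [358. 207.] 0.44 [607. 173.]
screwdriver_handle [281. 186.] 0.72 [367. 321.]
screwdriver_handle [322. 182.] 0.68 [500. 344.]
loupe_nest [303. 289.] 0.78 [ 437. -156.]
blue_cup [357. 249.] 0.52 [595.   8.]
black_cup [373. 287.] 0.49 [ 625. -153.]
tray_handle [310. 339.] 0.93 [ 453. -335.]
tape_roll [319. 160.] 0.82 [492. 489.]
calculator [297. 409.] 0.72 [ 423. -534.]
wrist {'fx': 378.6684509617574, 'fy': 378.6684509617574, 'cx': 323.31164785269215, 'cy': 236.39948982586634, 'shot': 3} [625.  79. 384.] [0.   0.29 0.96]
loupe_center [186. 148.] 0.9 [496.  56.]
loupe_center [127. 194.] 0.77 [433.  12.]
blue_vial_center [100.  26.] 0.72 [438. 157.]
black_vial_center [294.  26.] 0.85 [601. 157.]
loupe_nest [163. 343.] 0.61 [ 439. -166.]
blue_cup [296. 203.] 0.85 [597.   0.]
blue_cup [101.  25.] 0.23 [423. 164.]
black_cup [324. 343.] 0.89 [ 626. -165.]
tray_handle [197. 459.] 0.87 [ 464. -333.]
```

View pics/scene0.png

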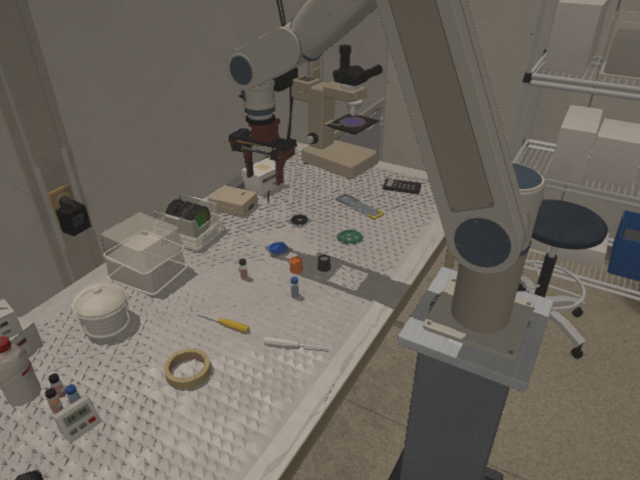

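View pics/side0.png

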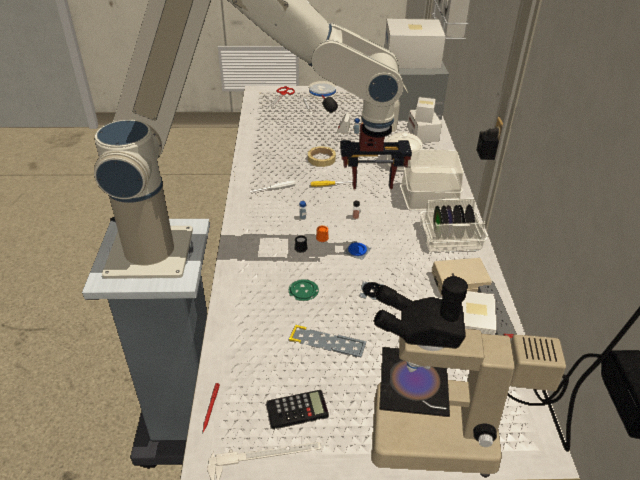

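View pics/wrist0.png

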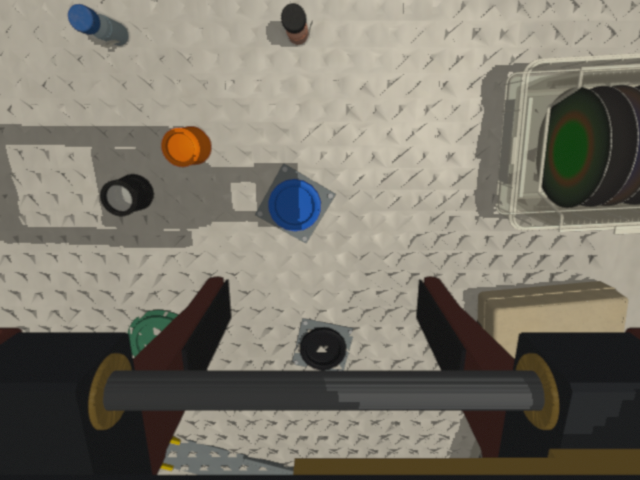

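Candidates, by wrist pixel unless noted:
- **Loupe:** black at (127,194), orange look-alike at (186,148). I choose black.
- **Vials:** blue cap at (100,26) and black cap at (294,26). The vials at scene (55,390) by the timer are not meant.
- **Screwdriver:** yellow at side (322,182), white look-alike at side (275,187). I choose yellow.

The holders are the nest at (155,335), the blue cup at (296,203), the black cup at (324,345), and the tray at the bottom left of the wrist view. I'll move over the loupe and check it in a crop.

Emit:
play_rows --pt "-24 2 0" --pt "-24 2 0" --pt "-24 2 0" --pt "-24 2 0" --pt "-24 2 0" --pt "-24 2 0" --pt "-24 2 0" --pt "-24 0 0" --yaw '[0,0,0,0,0,0,0,0]' --gripper 0

```text
t: 2.32
ee_pos: [431.8, 14.2, 200.5]
orientation: [2.221, 2.221, 0.0]
ft_force: [0.4, 0.2, -0.1]
width: 88.2
grasp_force: 0.0
```

Emit:
play_rows --pt "0 0 0" --pt "0 0 0" --pt "0 0 0" --yaw '[0,0,0]'

```text
t: 2.57
ee_pos: [434.1, 14.0, 201.0]
orientation: [2.221, 2.22, 0.002]
ft_force: [-0.0, -0.6, -0.1]
width: 88.1
grasp_force: 0.0
```

```bash
cat >> h.py <<'E'
def report(p,T,names,c=.3):
    for k in names:
        for r in models.landmark_of(p,k)[:3]:
            if r['conf']>c: print(k,np.round(r['location']),round(r['conf'],2),onz(p,T,r['location'],Z[k]).round(1)[:2])
def circ(p,T,c,z0,z1,rad=40):
    P=cloud(p,T); m=(p['range_z']>0)&(np.hypot(P[...,0]-c[0],P[...,1]-c[1])<rad)&(P[...,2]>z0)&(P[...,2]<z1)
    q=P[m][:,:2].astype(np.float32)
    if len(q)<8: return None
    (x,y),r=cv2.minEnclosingCircle(q); return np.round([x,y,r,len(q),q[:,0].mean(),q[:,1].mean()],1)
E
python3 - <<'E'
from h import *
o=ctrl.get_obs(); print(np.round(o['ee_pos'],1),np.round(o['orientation'],3))
p,T=shot('wrist'); save(p,'pics/w1.png'); report(p,T,Z)
print('loupe',circ(p,T,(433,13),28,45,30)); print('blue',circ(p,T,(438,158),48,70,25)); print('nest',circ(p,T,(438,-163),6,12,45))
E
```

```text
[434.1  14.  201. ] [2.221e+00 2.220e+00 2.000e-03]
loupe_center [387. 163.] 0.97 [495.7  56.4]
loupe_center [323. 210.] 0.79 [434.2  10.2]
blue_vial_center [324.  46.] 0.7 [435.6 155.3]
black_vial_center [518.  43.] 0.66 [600.7 157.7]
screwdriver_handle [474. 214.] 0.55 [588.2   3.6]
loupe_nest [326. 350.] 0.97 [ 438.3 -161.3]
blue_cup [476. 215.] 0.68 [5.937e+02 2.000e-01]
tray_handle [348. 465.] 0.69 [ 467.  -329.3]
tray_handle [322. 210.] 0.33 [432.9   6.4]
calculator [329.  45.] 0.4 [439.7 161.8]
loupe [ 432.7   11.3   17.6 1054.   432.8   11.4]
blue [438.2 156.4  10.1 583.  438.2 155.6]
nest [ 439.8 -161.8   34.8  651.   439.9 -151.4]
```

View pics/w1.png

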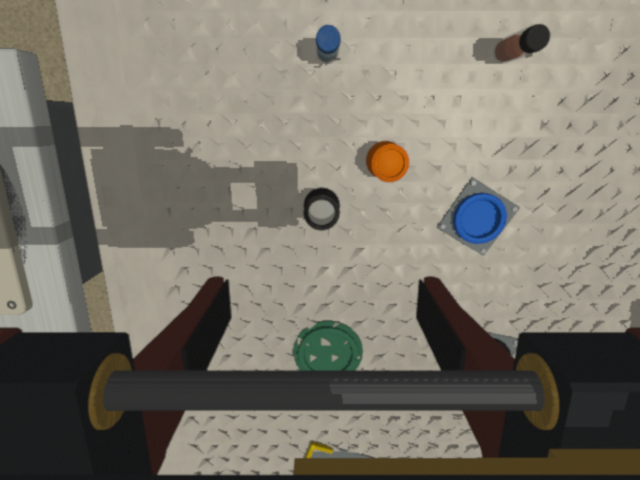

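The crop shows the black loupe at (321,208) with the orange look-alike separate at (388,161), the nest at (328,350) and the blue vial at (327,42). Depth puts the loupe at (432.7, 11.4), so I'm going in.

Emit:
play_rows --pt "0 -3 -20" --pt "0 0 -25" --pt "0 0 -25" --pt "0 0 -25" --pt "0 0 -25" --pt "0 0 -25" --pt "0 0 -20" --pt "0 0 -10" --yaw '[0,0,0,0,0,0,0,0]'

```text
t: 3.78
ee_pos: [431.8, 11.0, 23.4]
orientation: [-2.22, -2.22, 0.003]
ft_force: [-0.5, 0.2, 0.1]
width: 87.7
grasp_force: 0.0
```

Emit:
play_rows --pt "0 0 -8" --pt "0 0 -5" --pt "0 0 0" --pt "0 0 0" --yaw '[0,0,0,0]'

```text
t: 4.12
ee_pos: [433.5, 11.0, 13.0]
orientation: [2.221, 2.221, 0.001]
ft_force: [0.6, 1.0, 0.2]
width: 87.6
grasp_force: 0.0
```

Emit:
play_rows --pt "0 0 0" --pt "0 0 0" --pt "0 0 0" --pt "0 0 0" --pt "0 0 0" --pt "0 0 0" --pt "0 0 0" --pt "0 0 0" --yaw '[0,0,0,0,0,0,0,0]' --gripper 1

```text
t: 4.78
ee_pos: [433.0, 11.0, 12.5]
orientation: [-2.221, -2.221, 0.0]
ft_force: [-0.6, -0.1, 0.9]
width: 38.1
grasp_force: 0.0
```

Emit:
play_rows --pt "0 0 0" --pt "0 0 0" --pt "0 0 0" --pt "0 0 0" --yaw '[0,0,0,0]'

```text
t: 5.12
ee_pos: [432.9, 11.2, 13.6]
orientation: [-2.222, -2.221, 0.0]
ft_force: [-6.0, 1.0, 30.6]
width: 11.7
grasp_force: 14.8
```

Emit:
play_rows --pt "0 0 15" --pt "0 0 25" --pt "1 -20 0" --pt "1 -25 0" --pt "1 -25 0" --pt "1 -25 0" --pt "1 -25 0" --pt "1 -25 0" --yaw '[0,0,0,0,0,0,0,0]'

```text
t: 5.78
ee_pos: [438.8, -135.2, 52.5]
orientation: [-2.221, -2.221, -0.0]
ft_force: [0.8, -0.2, -0.5]
width: 0.2
grasp_force: 0.0
```

Emit:
play_rows --pt "1 -18 0" --pt "0 -10 0" --pt "0 0 0" --pt "0 0 0" --pt "0 0 -15" --pt "0 0 0" --yaw '[0,0,0,0,0,0]'

```text
t: 6.28
ee_pos: [438.7, -160.5, 36.2]
orientation: [-2.219, -2.221, 0.002]
ft_force: [-0.8, -0.3, 0.7]
width: 0.5
grasp_force: 0.0
```

Run:
```python
from h import *
o=ctrl.get_obs(); print(np.round(o['ee_pos'],1),o['width'],o['grasp_force'])
p,T=shot('wrist'); save(p,'pics/w2.png'); print('nest',circ(p,T,(440,-162),6,11,45)); print('loupe',circ(p,T,(440,-162),40,75,25))
```

```text
[ 438.7 -160.5   36.2] 0.4856730358127131 0.0
nest [ 440.  -158.4   38.3 2907.   439.8 -154.8]
loupe [ 439.2 -157.9   12.6  697.   439.1 -151.1]
```

View pics/w2.png

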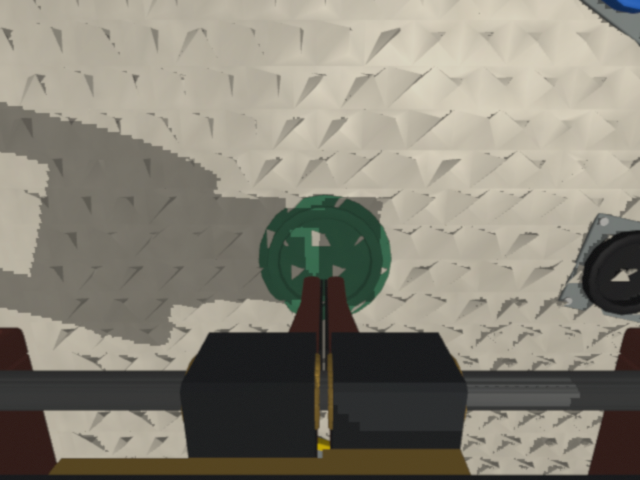

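The loupe slipped out and the gripper is empty over the nest. I'll go up and back and look.

Emit:
play_rows --pt "0 0 40" --pt "0 0 40" --pt "0 25 30" --pt "0 35 0" --pt "0 35 0" --pt "0 35 0" --pt "0 0 0" --pt "0 0 0" --yaw '[0,0,0,0,0,0,0,0]' --gripper 0

```text
t: 7.0
ee_pos: [439.6, -29.8, 148.0]
orientation: [2.216, 2.227, 0.0]
ft_force: [-0.6, -0.3, 0.2]
width: 50.4
grasp_force: 0.0
```

Run:
```python
from h import *
o=ctrl.get_obs(); print(np.round(o['ee_pos'],1),o['width'],o['grasp_force'])
p,T=shot('wrist'); save(p,'pics/w3.png'); report(p,T,['loupe_center']); print('loupe',circ(p,T,(432,12),28,45,30),circ(p,T,(432,12),12,60,40))
print('nest',circ(p,T,(440,-162),6,11,40))
```

```text
[439.6 -29.8 148. ] 50.449099436677415 0.0
loupe_center [316. 171.] 0.78 [433.4  11.3]
loupe_center [394. 112.] 0.72 [495.5  57.6]
loupe [ 432.8   11.3   17.5 1563.   432.8   11.4] [ 432.7   11.4   17.7 1638.   432.9   12. ]
nest [ 438.9 -163.3   36.4 1003.   439.6 -154.6]
```

View pics/w3.png

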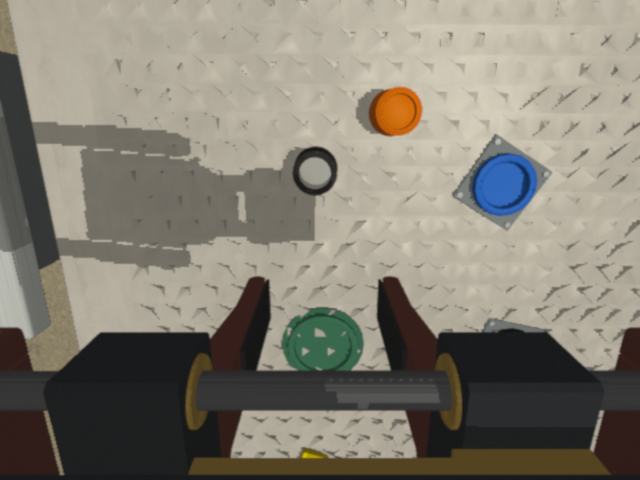

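The loupe stands unmoved at (315,171), so the fingers can't really have been around it. I'll check the bench, loupe-top and fingertip heights from depth.

Run:
```python
from h import *
o=ctrl.get_obs(); print(np.round(o['ee_pos'],1),o['width'])
p,T=shot('wrist'); P=cloud(p,T)
for uv in [(100,400),(250,230),(400,230),(315,171),(315,150),(315,190),(397,95),(397,112),(260,285),(256,282),(390,284),(396,282),(325,345)]:
    print(uv,P[uv[1],uv[0]].round(1),p['range_z'][uv[1],uv[0]])
m=np.hypot(P[...,0]-433,P[...,1]-11.4)<17; print('loupe z pct',np.percentile(P[m][:,2],[5,25,50,75,95]).round(1))
s,S=shot('side'); Q=cloud(s,S); m=np.hypot(Q[...,0]-433,Q[...,1]-11.4)<25; print('side',np.percentile(Q[m][:,2],[2,25,50,75,98]).round(1))
for uv in [(270,260),(340,265)]: print(Q[uv[1],uv[0]].round(1))
```

```text
[439.9 -31.7 147.7] 58.30339404331538
(100, 400) [398.7  -2.1 273.2] 70.16103
(250, 230) [373.9 -45.8   2.3] 342.25522
(400, 230) [510.4 -46.7  -2. ] 346.63025
(315, 171) [433.6  11.1  33.8] 295.7512
(315, 150) [433.7  27.2  35.4] 289.57092
(315, 190) [433.6  -3.5  35.9] 297.90817
(397, 95) [495.1  67.1  30.2] 283.05048
(397, 112) [495.4  55.   32.5] 284.36447
(260, 285) [411.1 -24.1 171.9] 173.57588
(256, 282) [409.6 -22.  173.2] 171.71906
(390, 284) [470.  -22.  175.2] 169.80075
(396, 282) [472.5 -20.6 176.2] 168.47914
(325, 345) [ 442.  -164.5    2. ] 376.6366
loupe z pct [ 29.7  31.8  36.1 265.2 266.9]
side [ -0.9  29.9 522.3 538.5 564.2]
[343.9 -44.6   6.9]
[540.9 -59.8  -1.1]
```

Emit:
play_rows --pt "0 0 0" --pt "0 0 0" --pt "0 0 0" --pt "0 0 0" --pt "0 0 0" --pt "0 0 0" --pt "0 0 0" --pt "0 0 0" --yaw '[0,0,0,0,0,0,0,0]'

```text
t: 7.87
ee_pos: [440.0, -32.0, 147.5]
orientation: [2.221, 2.221, -0.0]
ft_force: [-0.6, -0.1, 0.0]
width: 87.8
grasp_force: 0.0
```

Run:
```python
from h import *
o=ctrl.get_obs(); print(np.round(o['ee_pos'],2),o['width'],ctrl.grasp_offset)
p,T=shot('wrist'); P=cloud(p,T); r=p['range_z']
print(np.array(p['hand_eye']).round(2))
m=(r>60)&(P[...,2]>110)&(P[...,2]<230)&(abs(P[...,0]-o['ee_pos'][0])<70)
v,u=np.where(m); Q=P[m]; i=np.argsort(Q[:,2])[:400:40]
for k in i: print(u[k],v[k],Q[k].round(1))
for z in range(150,200,5):
    q=Q[(Q[:,2]>z)&(Q[:,2]<z+5)]; print(z,len(q), q.min(0).round() if len(q) else '', q.max(0).round() if len(q) else '')
```

```text
[440.   -32.   147.48] 87.78722527095343 18.700000000000003
[[   0.      0.96    0.29   78.88]
 [   1.     -0.      0.      0.26]
 [   0.      0.29   -0.96 -183.99]
 [   0.      0.      0.      1.  ]]
218 276 [391.3 -21.3 168.1]
420 279 [484.8 -22.1 169.8]
420 281 [484.7 -22.8 170.6]
229 297 [396.5 -30.6 171.2]
428 278 [487.9 -20.8 171.7]
228 298 [396.2 -30.6 172.1]
211 279 [389.3 -20.9 172.6]
418 314 [484.3 -38.3 173.1]
418 321 [484.4 -41.7 173.5]
218 280 [392.9 -20.8 174. ]
150 0  
155 0  
160 0  
165 53 [390. -42. 168.] [491. -21. 170.]
170 392 [387. -42. 170.] [493. -20. 175.]
175 458 [388. -42. 175.] [493. -20. 180.]
180 497 [388. -42. 180.] [493. -20. 185.]
185 542 [388. -42. 185.] [493. -20. 190.]
190 627 [388. -43. 190.] [493. -20. 195.]
195 630 [387. -43. 195.] [494. -20. 200.]
```

Depth shows the real finger ends about 21 mm above the reported TCP. That fits the failed grasp, where the fingertips closed on top of the loupe. I'll use tip height = TCP + 21 and go down in steps, watching the force.

Emit:
play_rows --pt "-7 25 0" --pt "0 18 -20" --pt "0 0 -30" --pt "0 0 -30" --pt "0 0 -30" --pt "0 0 -20" --pt "0 0 -10" --pt "0 0 0" --yaw '[0,0,0,0,0,0,0,0]'

```text
t: 8.58
ee_pos: [431.6, 11.1, 5.8]
orientation: [-2.219, -2.22, 0.004]
ft_force: [0.1, -0.5, 0.1]
width: 88.4
grasp_force: 0.0
```

Emit:
play_rows --pt "0 0 -4" --pt "0 0 -3" --pt "0 0 0" --pt "0 0 0" --yaw '[0,0,0,0]'

```text
t: 8.92
ee_pos: [433.7, 11.0, 1.2]
orientation: [2.221, 2.221, 0.002]
ft_force: [0.0, -0.6, -0.0]
width: 87.8
grasp_force: 0.0
```

Run:
```python
from h import *
o=ctrl.get_obs(); print(np.round(o['ee_pos'],2),o['width'],np.round(o['ft_force'],1))
p,T=shot('wrist'); P=cloud(p,T); r=p['range_z']
m=(r>60)&(P[...,1]<25)&(abs(abs(P[...,0]-o['ee_pos'][0])-50)<10)&(abs(P[...,1]-o['ee_pos'][1])<12)&(P[...,2]<60)
print(np.histogram(P[m][:,2],bins=range(-10,60,5)))
s,S=shot('side'); c=s['pixels'][200:280,250:350]; cv2.imwrite('pics/s1.png',cv2.resize(cv2.cvtColor(c,cv2.COLOR_RGB2BGR),None,fx=6,fy=6))
```

```text
[433.67  11.     1.24] 87.75719791613699 [ 0.  -0.6 -0. ]
(array([   0, 1378,  957,    0,    0,    0,  138,  416,  478,  508,  552,
        619,  674]), array([-10,  -5,   0,   5,  10,  15,  20,  25,  30,  35,  40,  45,  50,
        55]))
```

View pics/s1.png

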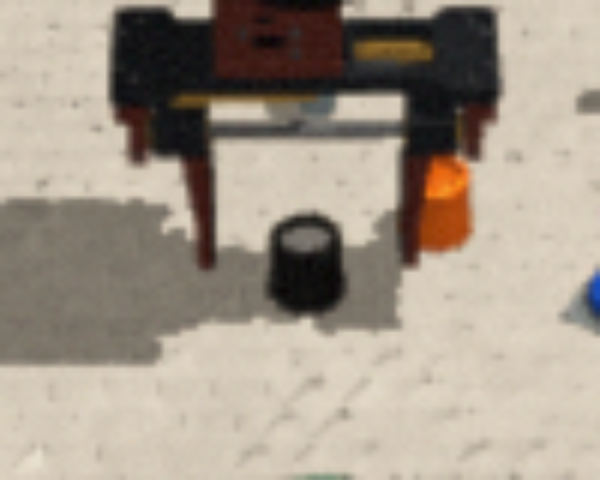

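The crop shows the fingertips well above the bench beside the loupe, at about its mid height, so the offset is confirmed. I'll grasp with the tips at about 18 mm, above the loupe's foot.

Emit:
play_rows --pt "0 0.4 -4" --pt "0 0 0" --pt "0 0 0" --pt "0 0 0" --pt "0 0 0" --pt "0 0 0" --pt "0 0 0" --pt "0 0 0" --yaw '[0,0,0,0,0,0,0,0]' --gripper 1

```text
t: 9.68
ee_pos: [433.0, 11.4, -3.5]
orientation: [2.221, 2.221, 0.0]
ft_force: [0.7, -0.3, 0.9]
width: 37.6
grasp_force: 0.0
```

Emit:
play_rows --pt "0 0 0" --pt "0 0 0" --pt "0 0 0" --pt "0 0 5" --yaw '[0,0,0,0]'

```text
t: 10.02
ee_pos: [432.4, 11.4, 1.1]
orientation: [-2.221, -2.221, 0.001]
ft_force: [-0.3, -1.0, 0.0]
width: 32.4
grasp_force: 29.9
```

Emit:
play_rows --pt "0 0 25" --pt "1 -20 0" --pt "1 -25 0" --pt "1 -25 0" --pt "1 -25 0" --pt "1 -25 0" --pt "1 -25 0" --pt "1 -18 0" --yaw '[0,0,0,0,0,0,0,0]'

```text
t: 10.68
ee_pos: [440.1, -153.4, 26.9]
orientation: [2.222, 2.22, 0.0]
ft_force: [0.1, -1.0, -1.0]
width: 32.3
grasp_force: 29.9
```

Emit:
play_rows --pt "0 -10 0" --pt "0 0 0" --pt "0 0 -12" --pt "0 0 -8" --pt "0 0 -4" --pt "0 0 -2.2" --pt "0 0 0" --yaw '[0,0,0,0,0,0,0]'

```text
t: 11.27
ee_pos: [439.5, -160.8, -0.2]
orientation: [-2.219, -2.221, 0.001]
ft_force: [0.4, -0.7, -0.2]
width: 32.5
grasp_force: 29.9
```

Run:
```python
from h import *
o=ctrl.get_obs(); print(np.round(o['ee_pos'],2),o['width'],np.round(o['ft_force'],1))
p,T=shot('wrist'); save(p,'pics/w4.png');P=cloud(p,T)
m=(abs(P[...,2]-8)<2.5)&(np.hypot(P[...,0]-440,P[...,1]+162)<42)&(P[...,1]>-165)
q=P[m]; 
from scipy.optimize import least_squares
print(len(q)); f=lambda a:np.hypot(q[:,0]-a[0],q[:,1]-a[1])-31.5
print(least_squares(f,[440,-162],loss='soft_l1').x)
```

```text
[ 4.3952e+02 -1.6075e+02 -1.7000e-01] 32.478105261058936 [ 0.4 -0.7 -0.2]
2954
[ 439.69445518 -162.66305724]
```

View pics/w4.png

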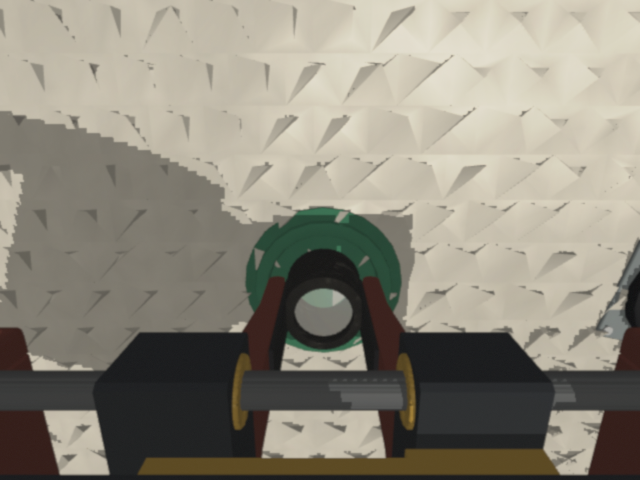

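The loupe is at (323,310) in the nest with the fingers clear of the rim. I'll nudge it 1 mm, release, and go on to the blue vial.

Emit:
play_rows --pt "0 -1 0" --pt "0 0 -0.5" --pt "0 0 0" --yaw '[0,0,0]'

```text
t: 11.57
ee_pos: [440.2, -162.6, -0.0]
orientation: [2.221, 2.221, 0.0]
ft_force: [-0.0, 0.3, 0.2]
width: 32.4
grasp_force: 29.9
```

Emit:
play_rows --pt "0 0 0" --pt "0 0 0" --pt "0 0 0" --pt "0 0 0" --pt "0 0 0" --pt "0 0 15" --pt "0 0 25" --pt "0 0 30" --yaw '[0,0,0,0,0,0,0,0]' --gripper 0

```text
t: 12.23
ee_pos: [438.6, -162.1, 69.4]
orientation: [-2.219, -2.219, 0.002]
ft_force: [0.5, -0.2, 0.2]
width: 82.1
grasp_force: 0.0
```

Emit:
play_rows --pt "0 20 20" --pt "0 38 0" --pt "0 38 0" --pt "0 38 0" --pt "0 38 0" --pt "0 38 0" --pt "0 38 0" --pt "0 30 0" --yaw '[0,0,0,0,0,0,0,0]'

```text
t: 12.9
ee_pos: [439.7, 117.8, 89.9]
orientation: [2.221, 2.222, 0.001]
ft_force: [1.1, -0.2, -0.3]
width: 87.9
grasp_force: 0.0
```

Emit:
play_rows --pt "0 0 0" --pt "0 0 0" --pt "0 0 0" --yaw '[0,0,0]'

```text
t: 13.15
ee_pos: [439.7, 115.2, 89.7]
orientation: [-2.22, -2.222, 0.001]
ft_force: [-1.1, 1.1, -0.3]
width: 87.7
grasp_force: 0.0
```

Run:
```python
from h import *
o=ctrl.get_obs(); print(np.round(o['ee_pos'],2),o['width'],np.round(o['ft_force'],1))
p,T=shot('wrist'); save(p,'pics/w5.png')
print('blue',circ(p,T,(438,157),50,70,20)); print('black',circ(p,T,(601,157),50,70,25))
report(p,T,['screwdriver_handle','blue_vial_center','black_vial_center'])
```

```text
[439.68 115.18  89.68] 87.74395775528386 [-1.1  1.1 -0.3]
blue [438.3 156.5   9.9 923.  438.3 157.1]
black [ 601.4  157.3   10.4 1173.   599.6  157.5]
blue_vial_center [322. 182.] 0.66 [439.  157.3]
black_vial_center [572. 182.] 0.78 [600.6 157.7]
black_vial_center [506. 365.] 0.39 [577.   19.7]
```

View pics/w5.png

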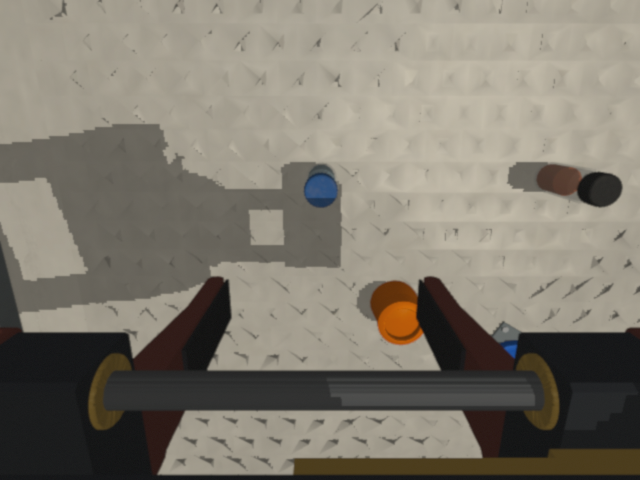

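The blue-capped vial is at (320,188) and the black-capped one at (585,185), both where expected. I'll grasp the blue one.

Emit:
play_rows --pt "-1 25 0" --pt "-1 17 0" --pt "0 0 -10" --pt "0 0 -20" --pt "0 0 -25" --pt "0 0 -20" --pt "0 0 -11" --pt "0 0 -5" --yaw '[0,0,0,0,0,0,0,0]'

```text
t: 14.02
ee_pos: [436.8, 156.1, -3.0]
orientation: [-2.222, -2.219, 0.005]
ft_force: [-0.7, -0.7, 0.1]
width: 87.8
grasp_force: 0.0
```

Emit:
play_rows --pt "0 0 0" --pt "0 0 0" --pt "0 0 0" --pt "0 0 0" --pt "0 0 0" --pt "0 0 0" --pt "0 0 0" --pt "0 0 0" --yaw '[0,0,0,0,0,0,0,0]' --gripper 1

```text
t: 14.68
ee_pos: [438.1, 157.5, -1.0]
orientation: [2.221, 2.221, 0.001]
ft_force: [-0.2, 0.5, -0.1]
width: 37.9
grasp_force: 0.0
```

Emit:
play_rows --pt "0 0 0" --pt "0 0 0" --pt "0 0 0" --pt "0 0 0" --pt "0 0 0" --pt "0 0 0" --pt "0 0 10" --pt "0 0 0" --yaw '[0,0,0,0,0,0,0,0]'

```text
t: 15.35
ee_pos: [438.5, 157.6, 9.9]
orientation: [2.221, 2.221, 0.002]
ft_force: [0.0, 0.3, 0.2]
width: 21.2
grasp_force: 30.0
```

Emit:
play_rows --pt "0 0 20" --pt "0 0 30" --pt "20 -20 0" --pt "20 -20 0" --pt "20 -20 0" --pt "20 -25 0" --pt "20 -25 0" --pt "20 -25 0" --yaw '[0,0,0,0,0,0,0,0]'

```text
t: 16.02
ee_pos: [558.9, 21.2, 59.3]
orientation: [2.221, 2.221, 0.001]
ft_force: [0.1, 0.4, -0.2]
width: 21.3
grasp_force: 30.0
```

Emit:
play_rows --pt "20 -25 0" --pt "16 -25 0" --pt "0 -20 0" --pt "0 0 0" --pt "0 0 0" --pt "0 0 0" --yaw '[0,0,0,0,0,0]'

```text
t: 16.52
ee_pos: [593.4, -47.1, 58.8]
orientation: [-2.221, -2.221, 0.0]
ft_force: [-0.2, -0.1, 0.7]
width: 21.2
grasp_force: 30.0
```

```bash
cat >> h.py <<'E'
from scipy.optimize import least_squares
def ring(p,T,c,rm,z0=8,z1=12,rad=32):
    P=cloud(p,T); m=(p['range_z']>0)&(P[...,2]>z0)&(P[...,2]<z1)&(np.hypot(P[...,0]-c[0],P[...,1]-c[1])<rad); q=P[m]
    x=least_squares(lambda a:np.hypot(q[:,0]-a[0],q[:,1]-a[1])-rm,c,loss='soft_l1').x
    return x.round(1),len(q),q.min(0).round(),q.max(0).round()
E
python3 - <<'E'
from h import *
o=ctrl.get_obs(); print(np.round(o['ee_pos'],2),o['width'],np.round(o['ft_force'],1))
p,T=shot('wrist'); save(p,'pics/w6.png')
print('cup',ring(p,T,(594,0),23.5)); report(p,T,['blue_cup','black_cup'])
E
```

```text
[593.38 -47.06  58.77] 21.199035048453933 [-0.2 -0.1  0.7]
cup (array([595.8,  -1.2]), 2516, array([569., -28.,   8.]), array([622.,  25.,  12.]))
blue_cup [326. 176.] 0.77 [ 5.955e+02 -5.000e-01]
```

View pics/w6.png

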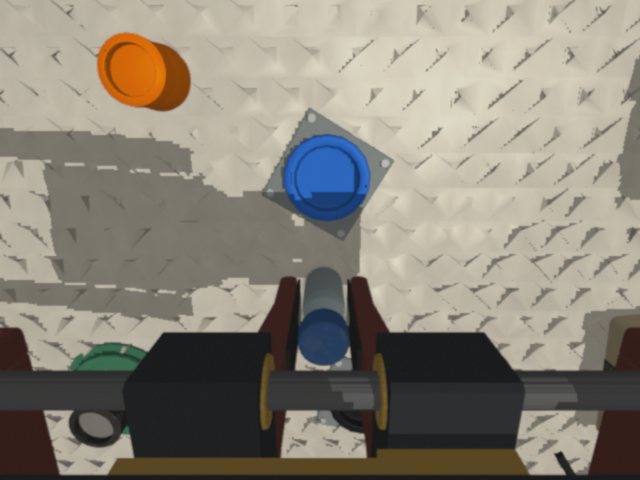

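The blue vial hangs upright at (323,310) and the blue cup is at (327,177). I'll move over the cup and lower it.

Emit:
play_rows --pt "1.5 23 0" --pt "0 23 0" --pt "0 0 0" --pt "0 0 -15" --pt "0 0 -20" --pt "0 0 -13" --pt "0 0 -5" --pt "0 0 -2" --yaw '[0,0,0,0,0,0,0,0]'

```text
t: 17.33
ee_pos: [594.5, -1.5, 2.6]
orientation: [-2.22, -2.221, 0.003]
ft_force: [0.6, 0.1, 0.3]
width: 21.6
grasp_force: 30.0
```

Emit:
play_rows --pt "0 0 -1.5" --pt "0 0 0" --pt "0 0 0" --yaw '[0,0,0]'

```text
t: 17.58
ee_pos: [596.0, -1.7, 2.9]
orientation: [2.221, 2.221, 0.001]
ft_force: [-0.4, -0.1, -0.1]
width: 21.7
grasp_force: 30.0
```

Emit:
play_rows --pt "0 0 -0.8" --pt "0 0 0" --pt "0 0 0" --yaw '[0,0,0]'

```text
t: 17.83
ee_pos: [595.7, -1.6, 1.8]
orientation: [2.221, 2.221, 0.001]
ft_force: [-0.6, 0.7, -0.8]
width: 21.3
grasp_force: 30.0
```

Emit:
play_rows --pt "0 0 0" --pt "0 0 0" --pt "0 0 0" --pt "0 0 0" --pt "0 0 0" --pt "0 0 0" --pt "0 0 0" --pt "0 0 5" --yaw '[0,0,0,0,0,0,0,0]' --gripper 0

```text
t: 18.5
ee_pos: [594.8, -1.6, 5.9]
orientation: [-2.221, -2.221, 0.002]
ft_force: [0.1, 1.0, -0.5]
width: 71.1
grasp_force: 0.0
```

Emit:
play_rows --pt "0 0 20" --pt "0 0 35" --pt "0 0 30" --pt "0 28 0" --pt "0 30 0" --pt "0 30 0" --pt "0 27 0" --pt "0 0 0" --yaw '[0,0,0,0,0,0,0,0]'

```text
t: 19.17
ee_pos: [595.7, 117.4, 92.2]
orientation: [2.218, 2.225, 0.003]
ft_force: [-0.3, -0.3, 0.5]
width: 87.8
grasp_force: 0.0
```

Emit:
play_rows --pt "0 0 0" --pt "0 0 0" --pt "0 0 0" --yaw '[0,0,0]'

```text
t: 19.42
ee_pos: [595.4, 112.4, 91.5]
orientation: [2.222, 2.221, -0.001]
ft_force: [-0.2, -0.9, -0.3]
width: 88.1
grasp_force: 0.0
```

Run:
```python
from h import *
o=ctrl.get_obs(); print(np.round(o['ee_pos'],2),o['width'],np.round(o['ft_force'],1))
p,T=shot('wrist'); save(p,'pics/w7.png')
print('black',circ(p,T,(601,157),50,70,20)); print('blue placed',circ(p,T,(596,-1),50,70,20));report(p,T,['blue_vial_center','black_vial_center','screwdriver_handle'])
```

```text
[595.4  112.44  91.51] 88.13495857687802 [-0.2 -0.9 -0.3]
black [601.8 157.    9.9 918.  601.8 157.5]
blue placed [595.9  -2.9  10.  396.  596.   -3.7]
black_vial_center [333. 178.] 0.58 [602.  157.3]
```

Emit:
play_rows --pt "3 25 0" --pt "3 19 0" --pt "0 0 -10" --pt "0 0 -20" --pt "0 0 -25" --pt "0 0 -20" --pt "0 0 -12" --pt "0 0 -5" --yaw '[0,0,0,0,0,0,0,0]'

```text
t: 20.28
ee_pos: [599.9, 156.3, -2.9]
orientation: [-2.221, -2.22, 0.005]
ft_force: [-0.7, -0.8, -0.1]
width: 87.9
grasp_force: 0.0
```

Emit:
play_rows --pt "0 0 0" --pt "0 0 0" --pt "0 0 0" --pt "0 0 0" --pt "0 0 0" --pt "0 0 0" --pt "0 0 0" --pt "0 0 0" --yaw '[0,0,0,0,0,0,0,0]' --gripper 1

```text
t: 20.95
ee_pos: [601.6, 157.5, -0.3]
orientation: [2.221, 2.221, 0.0]
ft_force: [0.6, -0.4, 0.7]
width: 38.2
grasp_force: 0.0
```

Emit:
play_rows --pt "0 0 0" --pt "0 0 0" --pt "0 0 0" --pt "0 0 0" --pt "0 0 0" --pt "0 0 0" --pt "0 0 10" --pt "0 0 0" --yaw '[0,0,0,0,0,0,0,0]'

```text
t: 21.62
ee_pos: [602.3, 157.6, 10.9]
orientation: [2.221, 2.221, 0.002]
ft_force: [-0.0, 0.8, -0.5]
width: 21.6
grasp_force: 30.0
```

Emit:
play_rows --pt "0 0 25" --pt "0 0 30" --pt "0 0 30" --pt "3 -30 0" --pt "3 -35 0" --pt "3 -35 0" --pt "3 -35 0" --pt "3 -35 0" --yaw '[0,0,0,0,0,0,0,0]'

```text
t: 22.28
ee_pos: [616.6, -14.0, 95.2]
orientation: [2.22, 2.222, 0.001]
ft_force: [1.3, 0.3, -0.5]
width: 21.3
grasp_force: 30.0
```

Emit:
play_rows --pt "3 -35 0" --pt "3 -35 0" --pt "3 -35 0" --pt "0 -35 0" --pt "0 -35 0" --pt "0 -22 0" --pt "0 0 0" --pt "0 0 0" --yaw '[0,0,0,0,0,0,0,0]'

```text
t: 22.95
ee_pos: [625.3, -210.7, 94.7]
orientation: [2.224, 2.218, 0.001]
ft_force: [0.8, 0.2, 0.6]
width: 21.4
grasp_force: 30.0
```

Run:
```python
from h import *
o=ctrl.get_obs(); print(np.round(o['ee_pos'],2),o['width'],np.round(o['ft_force'],1))
p,T=shot('wrist'); save(p,'pics/w8.png')
print('cup',ring(p,T,(626,-164),23.5)); report(p,T,['black_cup'])
P=cloud(p,T); q=P[(p['range_z']>0)&(P[...,2]>30)&(P[...,2]<110)&(P[...,0]>655)&(P[...,1]>-280)]
if len(q): print('obst',q.min(0).round(),q.max(0).round(),len(q))
```

```text
[ 625.31 -210.75   94.7 ] 21.43595087132712 [0.8 0.2 0.6]
cup (array([ 624.5, -168.6]), 1903, array([ 598., -195.,    8.]), array([ 651., -142.,   12.]))
black_cup [322. 175.] 0.83 [ 624.4 -168.5]
obst [ 793. -280.   30.] [851. -98.  65.] 9531
```

View pics/w8.png

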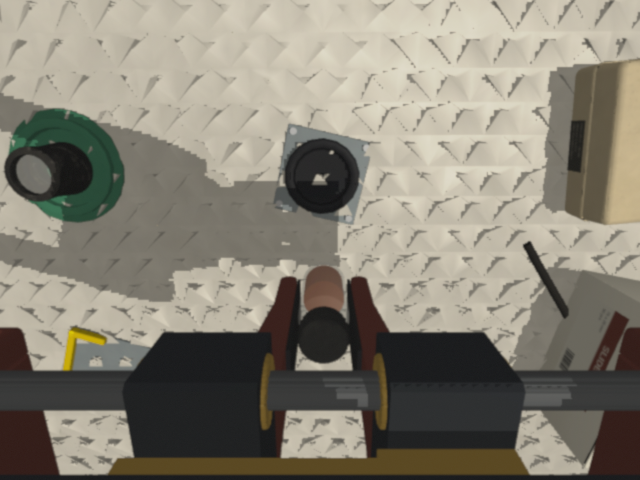

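The black-capped vial hangs upright at (323,310), the black cup is at (321,176), and there's nothing near to hit. I'll re-measure once the arm has settled.

Run:
```python
from h import *
for i in range(2):
    o=ctrl.get_obs(); p,T=shot('wrist'); print(np.round(o['ee_pos'],2),ring(p,T,(625,-167),23.5)[0])
```

```text
[ 625.34 -208.76   94.57] [ 624.5 -168.5]
[ 625.41 -208.34   94.55] [ 624.5 -168.5]
```

Emit:
play_rows --pt "-1 20 0" --pt "0 20.5 0" --pt "0 0 -10" --pt "0 0 -20" --pt "0 0 -25" --pt "0 0 -20" --pt "0 0 -10" --pt "0 0 -5" --yaw '[0,0,0,0,0,0,0,0]'

```text
t: 23.82
ee_pos: [623.3, -168.3, 2.4]
orientation: [-2.218, -2.221, 0.002]
ft_force: [-0.1, 0.5, 2.3]
width: 21.4
grasp_force: 30.0
```

Emit:
play_rows --pt "0 0 -2" --pt "0 0 0" --pt "0 0 0" --pt "0 0 0" --yaw '[0,0,0,0]'

```text
t: 24.15
ee_pos: [625.3, -169.2, 3.2]
orientation: [2.22, 2.221, 0.001]
ft_force: [0.3, 0.1, -0.7]
width: 21.3
grasp_force: 30.0
```

Emit:
play_rows --pt "0 0 -0.5" --pt "0 0 0" --pt "0 0 0" --pt "0 0 0" --pt "0 0 0" --pt "0 0 0" --pt "0 0 0" --pt "0 0 0" --yaw '[0,0,0,0,0,0,0,0]' --gripper 0

```text
t: 24.82
ee_pos: [624.5, -169.1, 2.0]
orientation: [2.221, 2.221, -0.0]
ft_force: [0.5, 0.6, -0.5]
width: 71.2
grasp_force: 0.0
```

Emit:
play_rows --pt "0 0 15" --pt "0 0 30" --pt "0 0 35" --pt "0 0 35" --pt "-20 -30 35" --pt "-20 -30 0" --pt "-20 -30 0" --pt "-20 -30 0" --yaw '[0,0,0,0,0,0,0,0]'

```text
t: 25.48
ee_pos: [547.6, -285.0, 148.3]
orientation: [2.218, 2.221, 0.001]
ft_force: [0.5, -0.5, 0.4]
width: 87.7
grasp_force: 0.0
```

Emit:
play_rows --pt "-20 -30 0" --pt "-20 -30 0" --pt "0 -30 0" --pt "0 0 0" --pt "0 0 0" --pt "0 0 0" --pt "0 0 0" --yaw '[0,0,0,0,0,0,0]'

```text
t: 26.07
ee_pos: [508.1, -372.7, 146.3]
orientation: [-2.22, -2.222, -0.0]
ft_force: [-0.3, 0.1, -0.5]
width: 87.8
grasp_force: 0.0
```

Run:
```python
from h import *
o=ctrl.get_obs(); print(np.round(o['ee_pos'],2),o['width'],np.round(o['ft_force'],1))
p,T=shot('wrist'); save(p,'pics/w9.png'); report(p,T,['tray_handle'])
print('black placed',circ(p,T,(625,-168),50,70,20))
s=p['pixels']; P=cloud(p,T); hsv=cv2.cvtColor(s,cv2.COLOR_RGB2HSV)
n=np.hypot(P[...,0]-460,P[...,1]+330)<160
y=(hsv[...,0]>20)&(hsv[...,0]<35)&(hsv[...,1]>150)&n&(P[...,2]<15); q=P[y]; print('yellow',len(q),cv2.minAreaRect(q[:,:2].astype(np.float32)))
g=(P[...,2]>5.5)&(P[...,2]<11)&n&(P[...,0]>380); q=P[g]; print('lip',len(q),q[:,:2].min(0),q[:,:2].max(0)); print(cv2.minAreaRect(q[:,:2].astype(np.float32)))
```

```text
[ 508.15 -372.74  146.28] 87.8218096235202 [-0.3  0.1 -0.5]
tray_handle [272. 171.] 0.63 [ 464.2 -333.3]
black placed None
yellow 801 ((425.2940979003906, -319.3543701171875), (49.304107666015625, 29.213886260986328), 71.82892608642578)
lip 2551 [ 386.74770103 -476.89459028] [ 614.76194556 -210.6582485 ]
((500.8569030761719, -343.53717041015625), (227.62701416015625, 266.64190673828125), 0.2509644627571106)
```

View pics/w9.png

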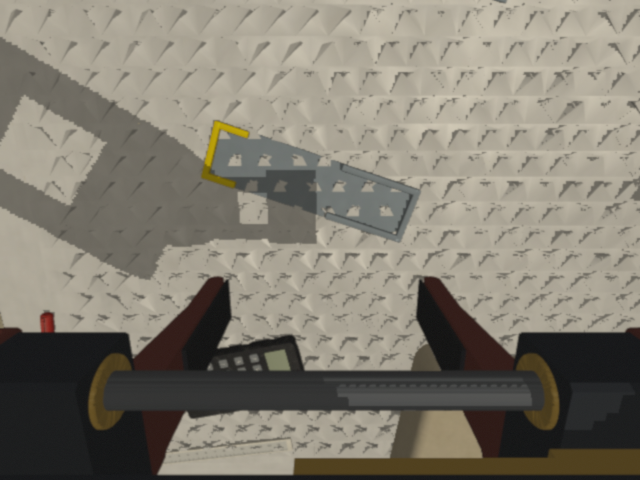

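Tray corners are about (216,121), (418,188), (402,241) and (202,180), with the yellow end at left. That gives a tray point of about (464.5, -333) with its axis at -18.2°, and the yellow end towards 161.8°. Now to the screwdriver.

Emit:
play_rows --pt "0 30 0" --pt "0 40 0" --pt "0 40 0" --pt "0 40 0" --pt "0 40 0" --pt "0 40 0" --pt "0 40 0" --pt "0 40 0" --yaw '[0,0,0,0,0,0,0,0]'

```text
t: 26.83
ee_pos: [507.4, -61.2, 146.2]
orientation: [2.22, 2.223, 0.0]
ft_force: [1.1, -0.3, 0.5]
width: 88.1
grasp_force: 0.0
```

Emit:
play_rows --pt "0 40 0" --pt "0 40 0" --pt "0 40 0" --pt "0 40 0" --pt "0 40 0" --pt "0 40 0" --pt "0 40 0" --pt "0 40 0" --yaw '[0,0,0,0,0,0,0,0]'

```text
t: 27.5
ee_pos: [506.8, 258.9, 146.2]
orientation: [-2.22, -2.223, -0.0]
ft_force: [0.0, -0.7, -0.5]
width: 88.1
grasp_force: 0.0
```

Emit:
play_rows --pt "0 20 0" --pt "0 0 0" --pt "0 0 0" --pt "0 0 0" --pt "0 0 0" --pt "0 0 0" --yaw '[0,0,0,0,0,0]'

```text
t: 28.0
ee_pos: [507.8, 274.8, 146.0]
orientation: [-2.223, -2.22, 0.001]
ft_force: [0.1, -0.2, -0.6]
width: 87.9
grasp_force: 0.0
```

Run:
```python
from h import *
o=ctrl.get_obs(); print(np.round(o['ee_pos'],2),o['width'],np.round(o['qpos'],2))
p,T=shot('wrist'); save(p,'pics/w10.png'); report(p,T,['screwdriver_handle','tape_roll'])
s=p['pixels']; P=cloud(p,T); hsv=cv2.cvtColor(s,cv2.COLOR_RGB2HSV)
n=(np.hypot(P[...,0]-500,P[...,1]-344)<90)
y=(hsv[...,0]>18)&(hsv[...,0]<35)&(hsv[...,1]>150)&n&(P[...,2]>5)&(P[...,2]<25); q=P[y]; print('yellow',len(q),cv2.minAreaRect(q[:,:2].astype(np.float32)),q[:,2].max(),q[:,:2].mean(0))
```

```text
[507.82 274.8  146.03] 87.88843752826733 [ 0.48  0.42  1.78 -0.    0.94  0.48]
screwdriver_handle [320. 153.] 0.65 [505.2 329.9]
screwdriver_handle [156. 160.] 0.6 [368.6 323.9]
yellow 1902 ((503.93121337890625, 330.4146423339844), (79.9469985961914, 17.633127212524414), 4.73822546005249) 20.25622156398697 [502.09612374 330.76699531]
```

View pics/w10.png

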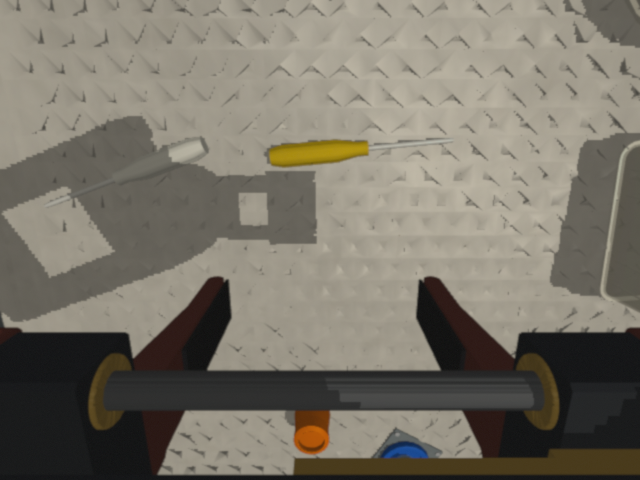

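The yellow screwdriver is at (318,152) with its blade to the right at (450,141). The white one at (180,153) is left alone. The handle centre is (503.7, 330.3) with the axis at +4.7° and the butt towards -x. I'll turn the gripper by +94.7° over it.

Emit:
play_rows --pt "-2 20 0" --pt "-2 20 0" --pt "0 15 0" --pt "0 0 0" --pt "0 0 0" --pt "0 0 0" --pt "0 0 0" --pt "0 0 0" --yaw '[7,7,7,7,7,7,7,7]'

```text
t: 28.82
ee_pos: [504.1, 330.6, 146.0]
orientation: [-0.91, -3.007, 0.0]
ft_force: [0.6, -0.5, -0.9]
width: 87.9
grasp_force: 0.0
```

Emit:
play_rows --pt "0 0 -30" --pt "0 0 -30" --pt "0 0 -15" --pt "0 0 0" --pt "0 0 0" --pt "0 0 0" --pt "0 0 0" --pt "0 0 0" --yaw '[7,7,7,7,7,3.7,0,0]'

```text
t: 29.48
ee_pos: [504.1, 330.7, 71.0]
orientation: [0.124, -3.139, -0.0]
ft_force: [-0.3, 0.1, 1.0]
width: 88.0
grasp_force: 0.0
```

Run:
```python
from h import *
o=ctrl.get_obs(); M=R.from_rotvec(o['orientation']).as_matrix(); print(np.round(o['ee_pos'],2),np.degrees(np.arctan2(M[1,1],M[0,1])),np.round(o['qpos'],2))
p,T=shot('wrist')
s=p['pixels']; P=cloud(p,T); hsv=cv2.cvtColor(s,cv2.COLOR_RGB2HSV)
n=(np.hypot(P[...,0]-500,P[...,1]-330)<60)
y=(hsv[...,0]>18)&(hsv[...,0]<35)&(hsv[...,1]>150)&n&(P[...,2]>5)&(P[...,2]<25); q=P[y]; print('yellow',len(q),cv2.minAreaRect(q[:,:2].astype(np.float32)),q[:,2].max())
```

```text
[504.1  330.7   71.02] 94.53196607644439 [ 0.56  0.56  1.76  0.    0.82 -1.09]
yellow 2682 ((504.0812683105469, 330.0470886230469), (80.78987884521484, 17.01396369934082), 5.204633712768555) 19.990870573483505
```

Emit:
play_rows --pt "0 -0.5 -20" --pt "0 0 -25" --pt "0 0 -20" --pt "0 0 -10" --pt "0 0 -5" --pt "0 0 -3" --pt "0 0 -3" --pt "0 0 0" --yaw '[0,0,0,0,0,0,0,0]'

```text
t: 30.2
ee_pos: [504.3, 330.8, -14.6]
orientation: [-0.128, 3.138, 0.001]
ft_force: [0.2, 0.4, -0.6]
width: 87.8
grasp_force: 0.0
```

Emit:
play_rows --pt "0 0 -2" --pt "0 0 0" --pt "0 0 0" --pt "0 0 0" --pt "0 0 0" --pt "0 0 0" --pt "0 0 0" --pt "0 0 0" --yaw '[0,0,0,0,0,0,0,0]' --gripper 1

```text
t: 30.87
ee_pos: [503.9, 330.6, -17.0]
orientation: [-0.129, 3.139, 0.0]
ft_force: [0.5, -0.2, 0.1]
width: 37.9
grasp_force: 0.0
```

Emit:
play_rows --pt "0 0 0" --pt "0 0 0" --pt "0 0 0" --pt "0 0 0" --pt "0 0 0" --pt "0 0 0" --pt "0 0 10" --pt "0 0 0" --yaw '[0,0,0,0,0,0,0,0]'

```text
t: 31.53
ee_pos: [504.6, 331.0, -5.6]
orientation: [-0.129, 3.138, 0.001]
ft_force: [-0.3, 1.2, -0.2]
width: 18.5
grasp_force: 30.0
```

Emit:
play_rows --pt "0 0 30" --pt "0 0 35" --pt "0 0 35" --pt "-2 -25 0" --pt "-2 -35 0" --pt "-2 -35 0" --pt "-2 -35 0" --pt "-2 -35 0" --yaw '[0,0,0,0,0,0,0,0]'

```text
t: 32.2
ee_pos: [493.7, 164.3, 93.6]
orientation: [-0.13, 3.138, 0.0]
ft_force: [0.5, -0.1, -0.5]
width: 18.7
grasp_force: 30.0
```

Emit:
play_rows --pt "-2 -35 0" --pt "-2 -35 0" --pt "-2 -35 0" --pt "-2 -35 0" --pt "-2 -35 0" --pt "-2 -35 0" --pt "-2 -35 0" --pt "-2 -35 0" --yaw '[-3,-3,-3,-3,-3,-3,-3,-1.9]'

```text
t: 32.87
ee_pos: [477.7, -116.2, 93.6]
orientation: [0.501, 3.1, -0.0]
ft_force: [0.4, -0.1, 0.2]
width: 18.5
grasp_force: 30.0
```

Emit:
play_rows --pt "-2 -35 0" --pt "-2 -35 0" --pt "-2 -35 0" --pt "-2 -35 0" --pt "-2 -35 0" --pt "-2 -28 0" --pt "-1.5 -15 0" --pt "0 0 0" --yaw '[0,0,0,0,0,0,0,0]'

```text
t: 33.53
ee_pos: [464.4, -335.3, 93.4]
orientation: [0.501, 3.1, -0.002]
ft_force: [0.3, 0.0, -0.8]
width: 18.8
grasp_force: 30.0
```

Emit:
play_rows --pt "0 0 -20" --pt "0 0 -20" --pt "0 0 0" --pt "0 0 0" --pt "0 0 0" --yaw '[0,0,0,0,0]'

```text
t: 33.95
ee_pos: [464.8, -331.7, 53.7]
orientation: [0.495, 3.102, 0.0]
ft_force: [-0.1, -0.5, -0.1]
width: 19.0
grasp_force: 30.0
```

Run:
```python
from h import *
o=ctrl.get_obs(); M=R.from_rotvec(o['orientation']).as_matrix(); print(np.round(o['ee_pos'],2),np.degrees(np.arctan2(M[1,1],M[0,1])),np.round(o['qpos'],2),o['width'])
p,T=shot('wrist'); save(p,'pics/w11.png'); report(p,T,['tray_handle','screwdriver_handle'])
```

```text
[ 464.82 -331.67   53.69] 71.85526015283021 [-0.64  0.55  1.84  0.    0.75 -1.89] 18.99062395571235
screwdriver_handle [323. 303.] 0.7 [ 499.2 -343.4]
```

View pics/w11.png

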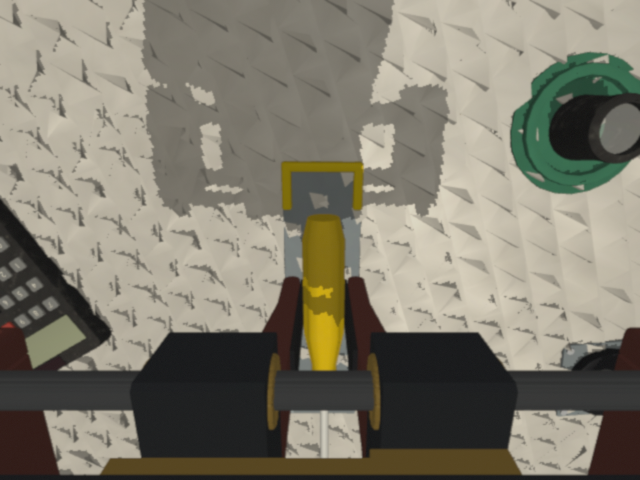

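The screwdriver is in line with the tray: butt at (323,218), yellow lip at (322,165). I'll lower it.

Emit:
play_rows --pt "0 -0.5 -20" --pt "0 0 -20" --pt "0 0 -14" --pt "0 0 -6" --pt "0 0 -4" --pt "0 0 -2" --pt "0 0 0" --pt "0 0 0" --yaw '[0,0,0,0,0,0,0,0]'

```text
t: 34.77
ee_pos: [464.9, -333.3, -12.2]
orientation: [0.497, 3.101, -0.001]
ft_force: [-0.2, 0.3, -1.0]
width: 18.6
grasp_force: 30.0
```

Emit:
play_rows --pt "0 0 -1.5" --pt "0 0 0" --pt "0 0 0" --yaw '[0,0,0]'

```text
t: 35.02
ee_pos: [464.8, -333.2, -14.0]
orientation: [0.497, 3.101, -0.001]
ft_force: [-0.5, 0.1, 0.4]
width: 19.2
grasp_force: 30.0
```

Emit:
play_rows --pt "0 0 0" --pt "0 0 0" --pt "0 0 0" --pt "0 0 0" --pt "0 0 0" --pt "0 0 0" --pt "0 0 0" --pt "0 0 5" --yaw '[0,0,0,0,0,0,0,0]' --gripper 0

```text
t: 35.68
ee_pos: [463.8, -332.5, -10.1]
orientation: [-0.497, -3.101, -0.001]
ft_force: [0.6, 1.6, -0.6]
width: 68.6
grasp_force: 0.0
```

Emit:
play_rows --pt "0 0 15" --pt "0 0 35" --pt "0 0 35" --pt "0 0 35" --pt "0 0 35" --pt "0 20 35" --pt "0 35 35" --pt "0 35 10" --yaw '[0,0,0,0,0,0,0,0]'

```text
t: 36.35
ee_pos: [466.4, -249.8, 225.0]
orientation: [0.499, 3.094, -0.005]
ft_force: [0.4, -1.1, -0.0]
width: 88.0
grasp_force: 0.0
```

Emit:
play_rows --pt "0 35 0" --pt "0 25 0" --pt "0 0 0" --pt "0 0 0" --pt "0 0 0" --pt "0 0 0" --pt "0 0 0" --yaw '[0,0,0,0,0,0,0]'

```text
t: 36.93
ee_pos: [464.4, -189.5, 219.8]
orientation: [-0.499, -3.102, 0.0]
ft_force: [-0.6, 1.0, 0.6]
width: 87.8
grasp_force: 0.0
```

Run:
```python
from h import *
o=ctrl.get_obs(); print(np.round(o['ee_pos'],2),np.round(o['ft_force'],1))
p,T=shot('wrist'); save(p,'pics/w12.png'); report(p,T,Z,.4)
print('loupe',circ(p,T,(440,-162),30,48,25),'nest',ring(p,T,(440,-162),31.5,6,10,38)[0]); print('black',circ(p,T,(625,-168),52,70,20)); print('blue',circ(p,T,(596,-1),52,70,20))
s=p['pixels']; P=cloud(p,T); hsv=cv2.cvtColor(s,cv2.COLOR_RGB2HSV)
y=(hsv[...,0]>18)&(hsv[...,0]<35)&(hsv[...,1]>130)&(np.hypot(P[...,0]-464,P[...,1]+333)<48)&(P[...,2]>11); q=P[y]; print('handle',len(q),cv2.minAreaRect(q[:,:2].astype(np.float32)),np.percentile(q[:,2],95))
```

```text
[ 464.41 -189.51  219.8 ] [-0.6  1.   0.6]
loupe_center [570. 158.] 0.69 [498.7  59. ]
loupe_center [342. 171.] 0.58 [ 439.5 -161.6]
blue_vial_center [533. 267.] 0.98 [ 5.975e+02 -1.000e-01]
blue_vial_center [ 18. 260.] 0.64 [ 420.6 -513.4]
black_vial_center [385. 332.] 0.86 [ 623.5 -169.4]
screwdriver_handle [199. 246.] 0.58 [ 470.  -334.8]
blue_cup [517. 256.] 0.56 [595.1  -1.8]
black_cup [384. 320.] 0.68 [ 625.8 -166.1]
tray_handle [198. 239.] 0.56 [ 463.6 -335.2]
calculator [ 20. 261.] 0.61 [ 424.5 -539. ]
loupe [ 440.4 -162.6   17.5 1037.   440.2 -162.5] nest [ 439.7 -162.1]
black [ 625.2 -169.5   10.   322.   623.2 -169.5]
blue [595.5  -2.7  10.2 394.  593.9  -4.1]
handle 1163 ((465.2054138183594, -332.6681823730469), (19.1964168548584, 81.449951171875), 71.98452758789062) 21.460154417569402
```

View pics/w12.png

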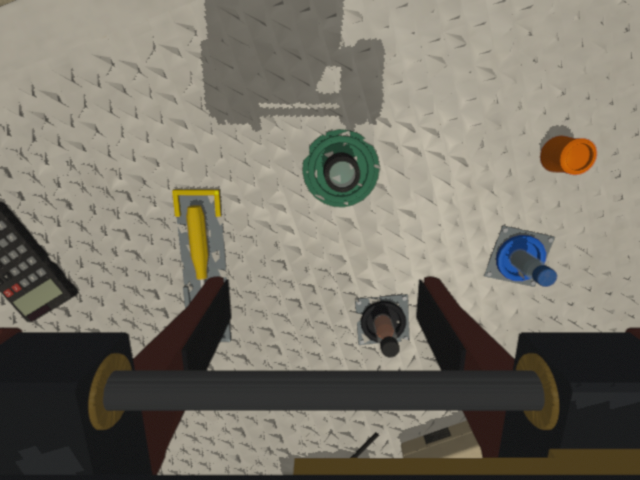

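All four tools are in place: loupe (342,168) in the green nest, blue vial (525,262) and black vial (384,325) upright in their cups, and screwdriver (198,245) in the tray with its handle at the yellow end.

```bash
python3 -c "
from workcell import ticket; print(ticket.close_job())"
```

```text
the job is handed in; nothing more can be done
None
```

I handed the job in at about 37 s; in the last wrist view all four tools sat released in their own holders, each within about 3 mm of centre, with the vials upright. No verdict came back at hand-in.

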